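# Gauge the bore, fit the matching post

### The job

The panel rest lacks its middle post. Take the depth rod from its stand, lower it gently into the empty bore until it rests on the bottom to find out how deep the bore is, and put the rod back in its stand. Then take the one loose post of the right length from the rack, without taking out any other, and lower it gently (do not drop it) into the bore until it is fully home, upright and with its top level with the two glued posts; push nothing hard against the rest and leave everything else alone.

Things in the scene. Friction and masses are not known exactly. Their poses are not given: they have to be found in the camera images.
- rest: Panel rest: black base 70 mm (x) by 230 mm (y) by 60 mm high, fixed, origin under its centre. Glued wooden posts, 16 mm thick, stand at y +80 and -80 mm, their tops 110 mm above the table. Between them a brown socket block, 46 mm square, its top 65 mm above the table, has one upright round blind bore, 17.6 mm wide, with a sharp rim and a flat floor.
- rest_seat (a point): Middle of the base, 65 mm above the table, at the height of the socket block's top and the bore's mouth; axes as the rest's. The bore was made by hand: its centre is up to 3.5 mm off this point in x and in y, and its depth is 20, 30, 40 or 50 mm (neither is measured).
- rack: Plywood post rack 56 mm (x) by 216 mm (y) by 30 mm high, fixed, origin under its centre. Four wells 18 mm wide and 18 mm deep in a row along its y at -84, -28, 28 and 84 mm, with a loose post standing upright in each, in any order.
- stand_mouth (a point): Centre of the top of the rod's stand: dark steel block 60 mm square, 85 mm high, fixed, with an upright 12 mm hole through it.
- rod_handle (a point): Centre of the handle of the depth rod: a grey upright cylinder 22 mm thick and 50 mm high (25 mm above and below this point), 100 g. At the start the rod hangs upright in the stand, the handle's flat lower face resting on the stand's top.
- rod_tip (a point): Flat lower end of the depth rod's steel shaft, 7 mm thick and 75 mm long below the handle; 100 mm below the handle's centre. z points up along the rod.
- post_a_mid (a point): Centre of a loose round light-wood post, 16 mm thick and 65 mm long, its foot slightly chamfered (1.2 mm), about 35 g; it stands upright in the rack, its foot 12 mm above the table. z points along it. It would stand level with the glued posts if fully home in a 20 mm deep bore.
- post_b_mid (a point): Centre of a loose round light-wood post, 16 mm thick and 75 mm long, its foot slightly chamfered (1.2 mm), about 35 g; it stands upright in the rack, its foot 12 mm above the table. z points along it. It would stand level with the glued posts if fully home in a 30 mm deep bore.
- post_c_mid (a point): Centre of a loose round light-wood post, 16 mm thick and 85 mm long, its foot slightly chamfered (1.2 mm), about 35 g; it stands upright in the rack, its foot 12 mm above the table. z points along it. It would stand level with the glued posts if fully home in a 40 mm deep bore.
- post_d_mid (a point): Centre of a loose round light-wood post, 16 mm thick and 95 mm long, its foot slightly chamfered (1.2 mm), about 35 g; it stands upright in the rack, its foot 12 mm above the table. z points along it. It would stand level with the glued posts if fully home in a 50 mm deep bore.
- bowl: Bystander, to be left alone: white bowl, 90 mm wide, 35 mm high; origin at its underside.
- sander: Bystander, to be left alone: cork sanding block 60 x 100 x 30 mm; origin at its underside.
- jar: Bystander, to be left alone: amber jar, 56 mm wide, 70 mm high; origin at its underside.
- brush: Bystander, to be left alone: brush lying flat; origin at its underside, along x.
- bottle: Bystander, to be left alone: green bottle, 60 mm wide, 170 mm high; origin at its underside.
- spatula: Bystander, to be left alone: spatula lying flat; origin at its underside, along x.
- tin: Bystander, to be left alone: metal tin, 80 mm wide, 100 mm high; origin at its underside.
Things that resemble listed ones, but are neither listed nor needed, are in the scene too. What is meant by the part that bears rod_handle is not green or turquoise, and is the smaller of those in its own colour.

How it is judged:
By the outcome, as a careful person would: the job done as asked, in the order asked, and still so for the second after the job is handed in, with the robot touching nothing.
It also fails if it takes over 72 s, if anything falls off the work surface, if the arm or the gripper's body presses on something with over 40 N, if the wrist force passes 120 N, or if a joint passes its speed limit or range.

### The arm

A 6-joint arm with a two-finger parallel gripper is mounted at the origin on the work surface. World frame = base frame: x ahead of the robot, y to its left, z up, the work surface at z = 0. Lengths are in m, angles in degrees, forces in N, time in s.
With the tool pointing down it reaches from about 0.35 to 0.775 m from the base axis. Payload 5.5 kg.
Tool frame: the origin (TCP) lies between the finger pads; the fingertips stand ahead of it and the grasp point (between the pads) lies 11 mm behind it (tip_extent is the z of the fingertips in the tool frame, in m); z points along the fingers, y is the line along which they close (so a half turn about z gives the same grasp; the last joint's range is limited). The gripper opens to 85 mm and grips with 20 to 120 N. Pads are 22 mm wide; open, the fingers measure 114 mm over their backs; the gripper's body (76 mm by 85 mm) begins 54 mm behind the grasp point. The pads swing forward as they close: fully open they stand 13 mm farther back than shut.
Start: joints at [63.908, 17.945, 2.641, 74.691, 0, 82.002], TCP at [0.179, 0.547, 0.239] pointing down, gripper open.
Joint ranges: [-158.12, 158.12], [-49.38, 96.58], [-58.88, 72.47], [-126.05, 133.96], [-84.25, 85.87], [-180, 180]. Speed limits (degrees/s): [147.25, 147.25, 180, 180, 180, 180].

### API

Orientations are given as [roll, pitch, yaw] about the fixed x, y, z axes, in that order (R = Rz(yaw) Ry(pitch) Rx(roll)).
In Python, from bench import observe, get_image, finish_job, tip_extent gives the robot as it stands.
- The arm moves only by the tool jog_arm, never from a script. Its argument "steps" is text: rows parted by semicolons, each of 7 numbers parted by spaces: the closure, from 0 (fully open) to 1 (shut), then the shift along the world's x, y, z as a fraction of full scale, then the turn, a rotation vector about the world's x, y, z as a fraction of full scale. A call has 1 to 20 rows; each row is the pose to reach, as a shift and turn from the pose commanded when the call began; what a row does not reach only later rows make up. Full scale, the value 1, is 0.5 m for a shift and 1.5 rad for a turn. A row lasts 1/8 s, in which the tool goes at most 62.5 mm and 10.7 degrees, less where a joint would pass 70% of its speed; a pose out of reach is approached as far as the arm can. A call with a number of a shift or a turn outside -1 to 1 is refused whole. A call with a gripper value outside its range is refused whole. The fingers move at their own pace and stop on an object; "squeeze" is the grip in N (left out, the last holds). Time passes only in rows, so rows that repeat a pose let the fingers close. It gives the time, the measured TCP pose, the force, the opening and the grip force at its end, in the units of the state.
- observe(): the state, without advancing time (a new reading comes with each control period).
- get_image(name): name is "scene" or "top" or "wrist"; returns a dict with "img" (400x640x3 uint8, blue, green, red), "vfov" (degrees; the focal length in pixels is half the picture's height over the tangent of half this angle, whatever the lens; pixels are square), "cx", "cy" (the principal point, pixels), "dist" ([k1, k2, p1, p2, k3] as OpenCV has them; the pictures are not rectified), "camera_from_world" (4x4, takes a point from world to camera coordinates). Camera axes: x right, y down, z forward; pixel columns grow to the right and rows downward; lengths in m; the calibration is good to about 2 mm. A picture is of the moment at which its call begins. There is no depth.
- finish_job(): hands the job in; it is judged then, once.
The state is a dict: "t": time; "q": joint angles; "dq": joint speeds; "joint_efforts": joint torques, N m; "ee_pos": TCP position; "ee_rot": TCP orientation; "contact_force": force on the tool from outside, world axes, zero at the start; "ft_torque": the same for the moment, N m; "opening": finger opening in m; "grip_force": force on a finger pad.
Only numpy, scipy, OpenCV 4.12 (cv2) and the standard library are available. Lean on these libraries where they do the work, as an engineer would, in place of code of your own. Each camera call takes 0.05 s, during which the arm holds its last target. There are 200 camera calls.

## Working session

There is one attempt and no reset: what is moved stays moved. The work goes in short steps, Python scripts to look and compute and a tool call to move; the robot and the scene stay as the last step left them, time stands still between calls to the robot, and variables do not carry over. Pictures are saved under pics/ and viewed, at most 10 in all, crops included, and the job is handed in when it is done.

Besides the shell and the picture viewer there is one more tool, called after "Request:" by a JSON object that holds its "method" and its "body". jog_arm: Moves the arm, as the interface text tells. Shift numbers are shares of 0.5 m and turn numbers shares of 1.5 rad, none past 1 either way. Its arguments: {"type":"object","properties":{"steps":{"type":"string"},"squeeze":{"type":"number"}},"required":["steps"]}

```bash
mkdir -p pics; cat > h.py <<'E'
import numpy as np,cv2
from bench import *
def cam(n):
    d=get_image(n); f=200/np.tan(np.radians(d["vfov"]/2))
    d["K"]=np.array([[f,0,d["cx"]],[0,f,d["cy"]],[0,0,1.]]); d["D"]=np.array(d["dist"],float); d["T"]=np.array(d["camera_from_world"]); return d
def ray(d,uv):
    u=cv2.undistortPoints(np.array(uv,float).reshape(-1,1,2),d["K"],d["D"]).reshape(-1,2)
    R=d["T"][:3,:3];c=-R.T@d["T"][:3,3]
    return c,np.c_[u,np.ones(len(u))]@R
def atz(d,uv,z):
    c,r=ray(d,uv); return c+r*((z-c[2])/r[:,2])[:,None]
def proj(d,P):
    return cv2.projectPoints(np.array(P,float).reshape(-1,1,3),cv2.Rodrigues(d["T"][:3,:3])[0],d["T"][:3,3],d["K"],d["D"])[0].reshape(-1,2)
def save(n,img): cv2.imwrite("pics/"+n+".png",img)
def tri(ds,uvs):
    A=np.zeros((3,3));b=np.zeros(3)
    for d,uv in zip(ds,uvs):
        c,r=ray(d,[uv]);r=r[0]/np.linalg.norm(r[0]);M=np.eye(3)-np.outer(r,r);A+=M;b+=M@c
    return np.linalg.solve(A,b)
E
python3 - <<'E'
from h import *
s=observe();print(s,tip_extent)
for n in("scene","top"):
    d=cam(n);save(n+"0",d["img"]);T=d["T"];print(n,d["vfov"],d["D"],-T[:3,:3].T@T[:3,3],T[2,:3])
    np.save(n+"0.npy",d,allow_pickle=True)
E
```

```text
{'t': 0.0, 'q': array([6.39086491e+01, 1.79892468e+01, 2.57765299e+00, 7.46932711e+01,
       1.14671143e-03, 8.20021227e+01]), 'dq': array([ 0.06433132,  0.02145288, -0.02073151,  0.02708253,  0.09367302,
       -0.083963  ]), 'joint_efforts': array([ 5.10592799e-04, -4.80630255e+01,  2.98534030e+01,  1.94238068e-02,
        6.86060787e-06, -4.20471594e-06]), 'ee_pos': array([0.1783479 , 0.54610518, 0.23842919]), 'ee_rot': array([-1.79896315e+02, -1.57260829e-02,  1.61906511e+02]), 'contact_force': array([ 0.19927653,  0.30078967, -0.45646821]), 'ft_torque': array([-0.03815157,  0.00343302,  0.06491959]), 'grip_force': 0.0, 'opening': 0.08504554665905764} 0.008
scene 45.842538520687114 [0.02859048 0.         0.         0.         0.        ] [1.17909273 0.64253624 0.89181589] [-0.5093975  -0.53958855 -0.67034199]
top 50.108211728131245 [-0.06592522  0.          0.          0.          0.        ] [0.38728605 0.0204214  1.17774195] [ 0.16614833 -0.03417113 -0.98550853]
```

View pics/scene0.png

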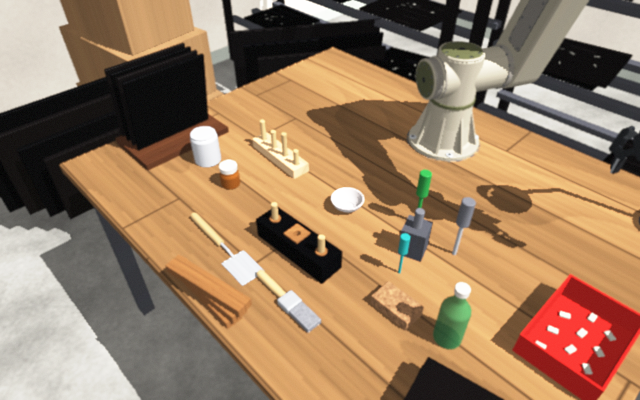

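View pics/top0.png

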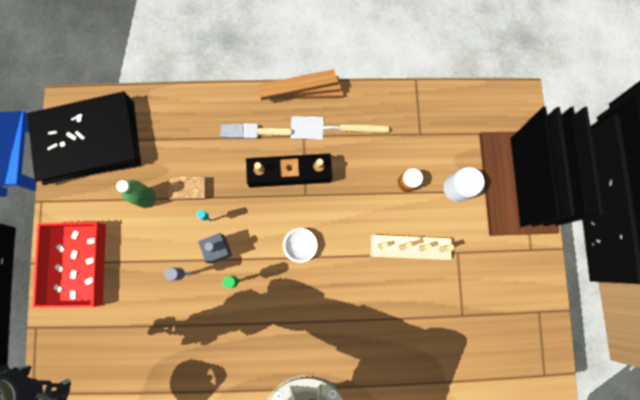

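The scene picture shows four handle-like things: grey in the stand (419,218), larger grey (466,212), green (425,184), turquoise (405,244). The top picture has the same four at (213,245), (174,273), (229,282) and (203,215). By the description I choose the grey one in the stand. The rest is at scene (298,240) and the rack at (280,152). Next is a close crop to check the choice.

```bash
python3 - <<'E'
from h import *
a=cv2.imread("pics/scene0.png");t=cv2.imread("pics/top0.png")
def c(i,x,y,w,h,s):return cv2.resize(i[y:y+h,x:x+w],None,fx=s,fy=s,interpolation=cv2.INTER_CUBIC)
o=np.zeros((600,800,3),np.uint8)
o[:300,:400]=c(a,385,165,100,100,4)[:300,:400]
o[:300,400:]=c(t,160,205,100,75,4)
o[300:,:400]=c(a,245,195,100,90,4)[:300,:400] if False else c(a,245,200,100,75,4)
o[300:,400:]=c(t,240,135,100,75,4)
save("c1",o)
o=np.zeros((600,800,3),np.uint8)
o[:300]=c(a,225,112,100,75,4).repeat(1,0)[:300,:400] if False else cv2.resize(a[112:182,230:330],(800,560))[:300]
o[:300]=cv2.resize(a[115:175,220:340],(600,300)).__class__(o[:300].shape) if False else o[:300]
o[:]=0
o[:300,:500]=cv2.resize(a[115:175,235:335],(500,300),interpolation=2)
o[300:,:500]=cv2.resize(t[220:280,362:462],(500,300),interpolation=2)
save("c2",o)
E
```

```text
(no output)
```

View pics/c1.png

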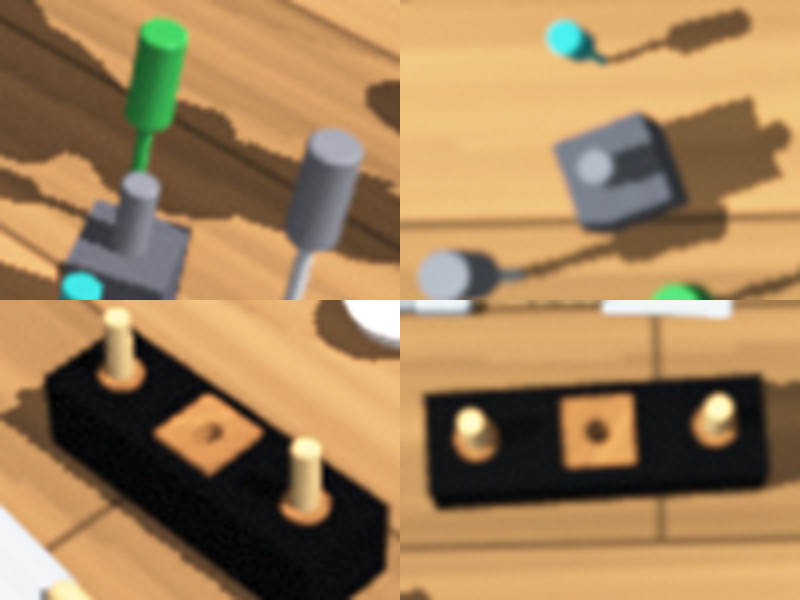

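View pics/c2.png

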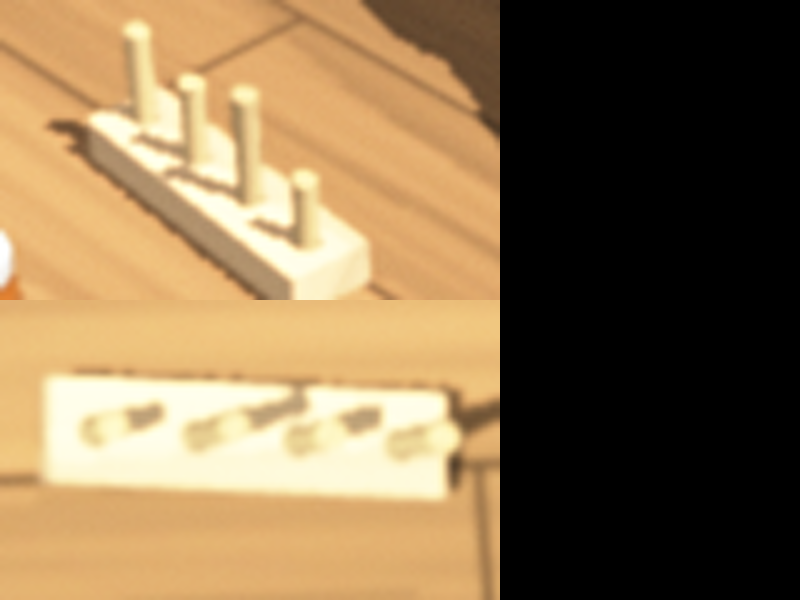

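The crop shows the grey handle, small and sitting on the stand, so the choice holds. The bore is near the block's centre. The rack posts run from the +y end as short, tall, medium, tall.

```bash
cat > m.py <<'E'
from h import *
S=np.load("scene0.npy",allow_pickle=True).item();T=np.load("top0.npy",allow_pickle=True).item()
def f(x0,y0,s,ox=0,oy=0): return lambda X,Y:(x0+(X-ox+.5)/s-.5,y0+(Y-oy+.5)/s-.5)
s1=f(385,165,4);t1=f(160,205,4,400);s2=f(245,200,4,0,300);t2=f(240,135,4,400,300);s3=f(235,115,5);t3=f(362,220,5,0,300)
def rep(n,z,s,t): print(n,z,"S",atz(S,[s],z)[0].round(4),"T",atz(T,[t],z)[0].round(4),"tri",tri([S,T],[s,t]).round(4))
rep("handle",.135,s1(141,184),t1(595,166))
rep("big",.16,s1(335,145),t1(444,272))
rep("green",.16,s1(163,34),t1(682,298))
rep("block",.065,s2(209,433),t2(599,432))
rep("bore",.065,s2(208,433),t2(598,431))
rep("postL",.11,s2(306,446),t2(470,421))
rep("postR",.11,s2(118,317),t2(719,407))
for i,(a,b) in enumerate([((306,178),(122,424)),((245,92),(240,423)),((192,80),(335,432)),((138,28),(443,437))]): rep("p%d"%i,.09,s3(*a),t3(*b))
print("rackcorners",atz(T,[t3(46,376),t3(447,391),t3(446,497),t3(46,482)],.03).round(4))
print("stand",atz(T,[t1(555,148),t1(637,113),t1(583,229),t1(668,196)],.085).round(4))
E
python3 m.py
```

```text
handle 0.135 S [0.4518 0.2262 0.135 ] T [0.4544 0.2273 0.135 ] tri [0.454  0.2272 0.1371]
big 0.16 S [0.3702 0.2974 0.16  ] T [0.3929 0.3107 0.16  ] tri [0.3923 0.3059 0.1794]
green 0.16 S [0.3572 0.1675 0.16  ] T [0.3745 0.1712 0.16  ] tri [0.3726 0.1724 0.1715]
block 0.065 S [0.6615 0.0277 0.065 ] T [0.6622 0.0272 0.065 ] tri [0.6619 0.0275 0.0652]
bore 0.065 S [0.662  0.0273 0.065 ] T [0.6629 0.0278 0.065 ] tri [0.6626 0.0279 0.0659]
postL 0.11 S [0.657  0.1074 0.11  ] T [0.6602 0.1093 0.11  ] tri [0.6592 0.1093 0.1131]
postR 0.11 S [ 0.6633 -0.0513  0.11  ] T [ 0.6659 -0.0506  0.11  ] tri [ 0.6649 -0.05    0.112 ]
p0 0.09 S [ 0.4576 -0.201   0.09  ] T [ 0.4492 -0.215   0.09  ] tri [ 0.4483 -0.2156  0.0783]
p1 0.09 S [ 0.4251 -0.292   0.09  ] T [ 0.4478 -0.2762  0.09  ] tri [ 0.4455 -0.2691  0.111 ]
p2 0.09 S [ 0.4395 -0.3243  0.09  ] T [ 0.4416 -0.3254  0.09  ] tri [ 0.4409 -0.3243  0.0909]
p3 0.09 S [ 0.4262 -0.3925  0.09  ] T [ 0.4372 -0.3821  0.09  ] tri [ 0.4367 -0.378   0.1012]
rackcorners [[ 0.4797 -0.188   0.03  ]
 [ 0.4649 -0.4086  0.03  ]
 [ 0.4076 -0.4033  0.03  ]
 [ 0.4228 -0.185   0.03  ]]
stand [[0.4696 0.2628 0.085 ]
 [0.4906 0.2107 0.085 ]
 [0.4181 0.2446 0.085 ]
 [0.4375 0.191  0.085 ]]
```

Lengths from top heights, going from +y to -y: a (0.077), d (0.107), b (0.087), c (0.097). The positions are consistent with each other. Moving above the rod now.

Request:
{"method": "jog_arm", "body": {"steps": "0.3 0.55 -0.64 0 0 0 0;0.3 0.55 -0.64 0 0 0 0;0.3 0.55 -0.64 0 0 0 0;0.3 0.55 -0.64 0 0 0 0;0.3 0.55 -0.64 0 0 0 0;0.3 0.55 -0.64 0 0 0 0;0.3 0.55 -0.64 0 0 0 0;0.3 0.55 -0.64 0 0 0 0;0.3 0.55 -0.64 0 0 0 0;0.3 0.55 -0.64 0 0 0 0", "squeeze": 30}}

```text
t: 1.35
ee_pos: [0.4526, 0.2275, 0.2392]
ee_rot: [-180.0, -0.0, 162.0]
contact_force: [0.5, -0.4, -0.8]
opening: 0.0596
grip_force: 0.0
```

```bash
python3 - <<'E'
from h import *
s=observe();print(s["t"],s["ee_pos"],s["ee_rot"],s["contact_force"],s["opening"])
d=cam("wrist");T=d["T"];print(d["vfov"],d["D"],-T[:3,:3].T@T[:3,3],T[:3,:3])
print(proj(d,[[.454,.2273,.135],[.454,.2273,.085]]))
o=np.zeros((400,640,3),np.uint8);o[:]=d["img"];save("w1",o)
E
```

```text
1.35 [0.45264018 0.22752005 0.23921153] [-1.79998182e+02 -3.73538085e-02  1.62008450e+02] [ 0.47882736 -0.38618013 -0.75136274] 0.05961621090618112
65.81342626973574 [-0.05568939  0.          0.          0.          0.        ] [0.39075434 0.24768864 0.3736083 ] [[ 3.09414744e-01  9.50927178e-01  1.38304390e-04]
 [ 9.18847444e-01 -2.99014023e-01  2.57507259e-01]
 [ 2.44912006e-01 -7.95494620e-02 -9.66276354e-01]]
[[315.54521167 203.351721  ]
 [315.50782973 189.3443332 ]]
```

View pics/w1.png

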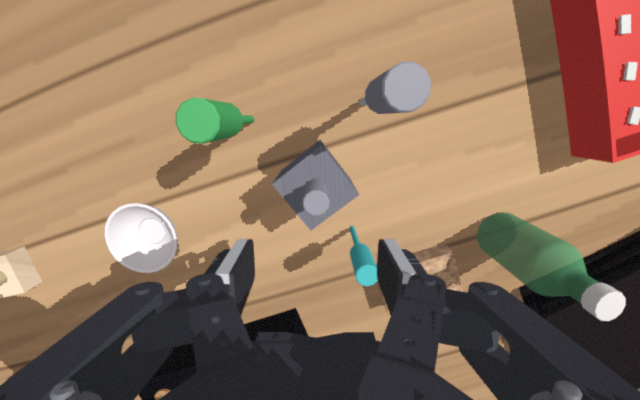

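The handle top is at (316,203), and the prediction was (315.5,203.4). Descending to grasp.

Request:
{"method": "jog_arm", "body": {"steps": "0.3 0.002 0 -0.1 0 0 0;0.3 0.002 0 -0.2 0 0 0;0.3 0.002 0 -0.26 0 0 0;0.3 0.002 0 -0.28 0 0 0;0.3 0.002 0 -0.28 0 0 0;0.3 0.002 0 -0.28 0 0 0;1 0.002 0 -0.28 0 0 0;1 0.002 0 -0.28 0 0 0;1 0.002 0 -0.28 0 0 0;1 0.002 0 -0.28 0 0 0;1 0.002 0 -0.28 0 0 0;1 0.002 0 -0.28 0 0 0", "squeeze": 40}}

```text
t: 2.9
ee_pos: [0.4551, 0.2267, 0.1002]
ee_rot: [179.9, 0.1, 161.9]
contact_force: [-0.8, -0.8, 5.7]
opening: 0.0201
grip_force: 38.9
```

Request:
{"method": "jog_arm", "body": {"steps": "1 0 0 0.02 0 0 0;1 0 0 0.08 0 0 0;1 0 0 0.16 0 0 0;1 0 0 0.26 0 0 0;1 0 0 0.3 0 0 0;1 0 0 0.3 0 0 0;1 0 0 0.3 0 0 0"}}

```text
t: 3.78
ee_pos: [0.454, 0.2264, 0.2482]
ee_rot: [-179.9, -0.1, 161.9]
contact_force: [0.5, 0.2, -0.4]
opening: 0.0201
grip_force: 39.3
```

```bash
python3 - <<'E'
from h import *
s=observe();print(s["t"],s["ee_pos"],s["ee_rot"],s["contact_force"],s["opening"])
a=cam("scene");t=cam("top");w=cam("wrist")
for n,d in(("scene",a),("top",t)): print(n,proj(d,[s["ee_pos"]+[0,0,.036],s["ee_pos"]-[0,0,.089]]))
o=np.zeros((600,800,3),np.uint8)
p=proj(a,[s["ee_pos"]])[0].astype(int);q=proj(t,[s["ee_pos"]])[0].astype(int)
o[:400,:320]=cv2.resize(a["img"][p[1]-50:p[1]+50,p[0]-40:p[0]+40],(320,400));o[:400,320:640]=cv2.resize(t["img"][q[1]-50:q[1]+50,q[0]-40:q[0]+40],(320,400))
o[400:,:640]=w["img"][150:350];print(p,q)
save("l1",o)
E
```

```text
3.775 [0.45396145 0.22636006 0.24817744] [-1.79940370e+02 -8.61750407e-02  1.61905542e+02] [ 0.51635557  0.1916084  -0.40631544] 0.02009544153144692
scene [[429.19599743 159.67128952]
 [420.82318163 203.4077924 ]]
top [[194.63806578 242.02583331]
 [206.76234277 245.67431766]]
[426 173] [198 243]
```

View pics/l1.png

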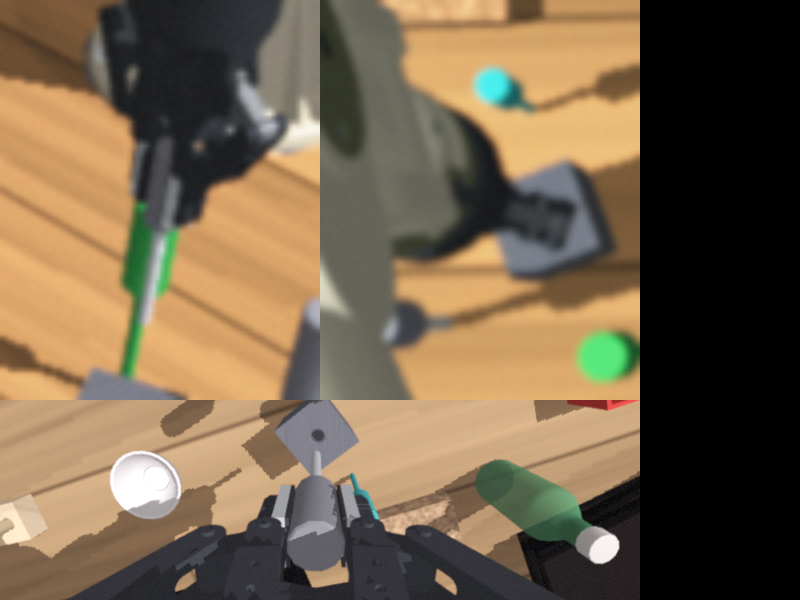

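The wrist view shows the rod held upright with its tip near (318,205). The empty stand hole is at about (318,185). Moving over the bore, without turning.

Request:
{"method": "jog_arm", "body": {"steps": "1 0.417 -0.397 0 0 0 0;1 0.417 -0.397 0 0 0 0;1 0.417 -0.397 0 0 0 0;1 0.417 -0.397 0 0 0 0;1 0.417 -0.397 0 0 0 0;1 0.417 -0.397 0 0 0 0;1 0.417 -0.397 0 0 0 0;1 0.417 -0.397 0 0 0 0"}}

```text
t: 4.92
ee_pos: [0.6622, 0.0292, 0.2493]
ee_rot: [180.0, -0.0, 162.0]
contact_force: [-0.1, 0.7, -1.1]
opening: 0.02
grip_force: 39.3
```

```bash
python3 - <<'E'
from h import *
s=observe();print(s["t"],s["ee_pos"],s["ee_rot"],s["contact_force"])
w=cam("wrist");np.save("w2.npy",w,allow_pickle=True)
p=s["ee_pos"]
print(proj(w,[p-[0,0,.089],p-[0,0,.014],p+[0,0,.036],[.6626,.0279,.065],[.6619,.0275,.065]]))
x0,y0=260,150
save("w2",cv2.resize(w["img"][130:280,220:420],(800,600),interpolation=2))
E
```

```text
4.925 [0.66222415 0.02921319 0.24931462] [ 1.79995799e+02 -4.35273044e-02  1.61985070e+02] [-0.10953894  0.69414367 -1.10640027]
[[315.24460721 207.0840663 ]
 [315.2315957  247.51962832]
 [315.21407528 303.0897439 ]
 [314.17626422 182.4176997 ]
 [313.60756913 181.91246974]]
```

View pics/w2.png

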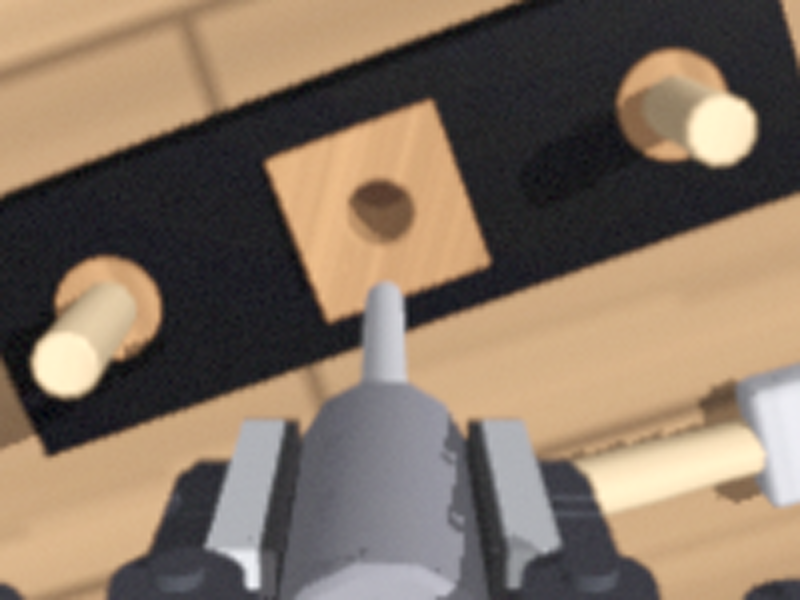

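The bore is at about (315,182.6), 1 px from the prediction. The rod tip is at about (316,205), within about 1 mm. The shaft has 5 mm of clearance, so I lower it just inside the mouth.

Request:
{"method": "jog_arm", "body": {"steps": "1 0.001 -0.002 -0.08 0 0 0;1 0.001 -0.002 -0.15 0 0 0;1 0.001 -0.002 -0.17 0 0 0;1 0.001 -0.002 -0.18 0 0 0;1 0.001 -0.002 -0.186 0 0 0;1 0.001 -0.002 -0.192 0 0 0;1 0.001 -0.002 -0.198 0 0 0;1 0.001 -0.002 -0.204 0 0 0;1 0.001 -0.002 -0.21 0 0 0;1 0.001 -0.002 -0.21 0 0 0"}}

```text
t: 6.22
ee_pos: [0.6634, 0.0271, 0.1439]
ee_rot: [-180.0, -0.0, 161.9]
contact_force: [-0.1, -0.2, -1.0]
opening: 0.0203
grip_force: 39.3
```

Request:
{"method": "jog_arm", "body": {"steps": "1 0 0 -0.005 0 0 0;1 0 0 -0.01 0 0 0;1 0 0 -0.013 0 0 0;1 0 0 -0.015 0 0 0;1 0 0 -0.017 0 0 0;1 0 0 -0.019 0 0 0;1 0 0 -0.02 0 0 0;1 0 0 -0.02 0 0 0"}}

```text
t: 7.22
ee_pos: [0.6636, 0.0271, 0.1343]
ee_rot: [180.0, -0.0, 161.9]
contact_force: [0.4, -0.7, -0.8]
opening: 0.0198
grip_force: 39.3
```

Request:
{"method": "jog_arm", "body": {"steps": "1 0 0 -0.005 0 0 0;1 0 0 -0.01 0 0 0;1 0 0 -0.013 0 0 0;1 0 0 -0.015 0 0 0;1 0 0 -0.017 0 0 0;1 0 0 -0.019 0 0 0;1 0 0 -0.021 0 0 0;1 0 0 -0.021 0 0 0"}}

```text
t: 8.22
ee_pos: [0.6636, 0.0271, 0.1238]
ee_rot: [180.0, -0.0, 161.9]
contact_force: [0.1, 0.0, -0.7]
opening: 0.0204
grip_force: 39.3
```

Request:
{"method": "jog_arm", "body": {"steps": "1 0 0 -0.005 0 0 0;1 0 0 -0.01 0 0 0;1 0 0 -0.013 0 0 0;1 0 0 -0.015 0 0 0;1 0 0 -0.017 0 0 0;1 0 0 -0.018 0 0 0;1 0 0 -0.019 0 0 0;1 0 0 -0.019 0 0 0"}}

```text
t: 9.22
ee_pos: [0.6636, 0.0271, 0.1143]
ee_rot: [180.0, 0.0, 161.9]
contact_force: [-0.3, -0.4, -1.2]
opening: 0.0204
grip_force: 39.3
```

Request:
{"method": "jog_arm", "body": {"steps": "1 0 0 -0.001 0 0 0;1 0 0 -0.002 0 0 0;1 0 0 -0.003 0 0 0;1 0 0 -0.003 0 0 0"}}

```text
t: 9.72
ee_pos: [0.6635, 0.0271, 0.1127]
ee_rot: [180.0, -0.0, 161.9]
contact_force: [-0.1, 0.3, -1.2]
opening: 0.0207
grip_force: 39.3
```

Request:
{"method": "jog_arm", "body": {"steps": "1 0 0 -0.003 0 0 0;1 0 0 -0.006 0 0 0;1 0 0 -0.009 0 0 0;1 0 0 -0.011 0 0 0;1 0 0 -0.012 0 0 0;1 0 0 -0.013 0 0 0;1 0 0 -0.014 0 0 0;1 0 0 -0.015 0 0 0;1 0 0 -0.015 0 0 0"}}

```text
t: 10.85
ee_pos: [0.6636, 0.0271, 0.1053]
ee_rot: [180.0, -0.0, 161.9]
contact_force: [-0.1, -1.4, -1.1]
opening: 0.0201
grip_force: 39.3
```

Request:
{"method": "jog_arm", "body": {"steps": "1 0 0 -0.001 0 0 0;1 0 0 -0.002 0 0 0;1 0 0 -0.002 0 0 0"}}

```text
t: 11.22
ee_pos: [0.6639, 0.0271, 0.1051]
ee_rot: [180.0, 0.1, 161.9]
contact_force: [-1.4, -0.2, 5.0]
opening: 0.0205
grip_force: 39.9
```

Contact is at TCP z 0.1051. That puts the tip at 0.015, so the bore is 50 mm deep and post d (95 mm, second from the +y end) is the right one. Returning the rod.

Request:
{"method": "jog_arm", "body": {"steps": "1 0 0 0.06 0 0 0;1 0 0 0.16 0 0 0;1 0 0 0.26 0 0 0;1 0 0 0.29 0 0 0;1 0 0 0.29 0 0 0;1 -0.418 0.399 0.29 0 0 0;1 -0.418 0.399 0.29 0 0 0;1 -0.418 0.399 0.29 0 0 0;1 -0.418 0.399 0.29 0 0 0;1 -0.418 0.399 0.29 0 0 0;1 -0.418 0.399 0.29 0 0 0;1 -0.418 0.399 0.29 0 0 0;1 -0.418 0.399 0.29 0 0 0"}}

```text
t: 12.85
ee_pos: [0.4551, 0.2258, 0.2483]
ee_rot: [-180.0, -0.1, 161.8]
contact_force: [0.6, -0.4, -1.1]
opening: 0.0204
grip_force: 39.5
```

```bash
python3 - <<'E'
from h import *
s=observe();print(s["t"],s["ee_pos"],s["ee_rot"],s["contact_force"])
w=cam("wrist")
# bore in the w2 picture: dark blob centroid on the block
d=np.load("w2.npy",allow_pickle=True).item();g=d["img"][165:202,295:337].astype(int)
m=(g.sum(2)<300)
for th in(280,330,380):
    n,l,st,c=cv2.connectedComponentsWithStats((g.sum(2)<th).astype(np.uint8))
    for i in range(1,n):
        if st[i,4]>60: print(th,st[i],c[i]+[295,165],atz(d,[c[i]+[295,165]],.065))
save("w3",cv2.resize(w["img"][150:250,270:370],(500,500),interpolation=2))
E
```

```text
12.85 [0.45513589 0.22581697 0.24830982] [-1.79950749e+02 -5.70693834e-02  1.61825844e+02] [ 0.55855278 -0.35725905 -1.06571363]
280 [ 14  11  13  13 114] [315.70175439 181.07017544] [[0.66172455 0.02987191 0.065     ]]
330 [ 13  10  15  15 160] [315.43125 181.575  ] [[0.66215031 0.02943438 0.065     ]]
380 [ 12  10  17  16 184] [315.375      181.86956522] [[0.66243199 0.02928043 0.065     ]]
```

View pics/w3.png

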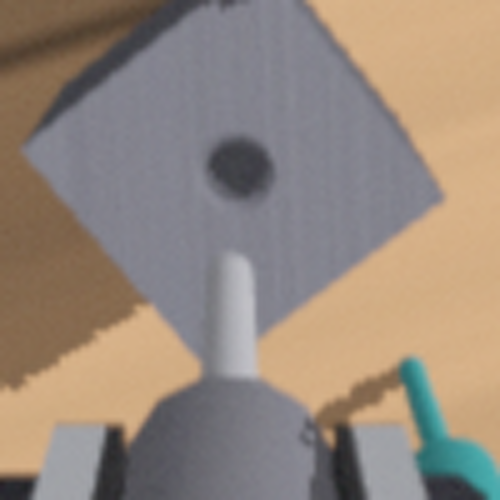

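The hole is at crop (240,168) and the rod tip at (233,255), about 1 mm off sideways. I'll correct y by +1 mm and lower.

Request:
{"method": "jog_arm", "body": {"steps": "1 0 0.002 -0.05 0 0 0;1 0 0.002 -0.11 0 0 0;1 0 0.002 -0.14 0 0 0;1 0 0.002 -0.15 0 0 0;1 0 0.002 -0.16 0 0 0;1 0 0.002 -0.17 0 0 0;1 0 0.002 -0.18 0 0 0;1 0 0.002 -0.18 0 0 0"}}

```text
t: 13.9
ee_pos: [0.4544, 0.2276, 0.1591]
ee_rot: [-180.0, -0.0, 161.9]
contact_force: [-0.1, -1.1, -0.5]
opening: 0.0206
grip_force: 39.5
```

Request:
{"method": "jog_arm", "body": {"steps": "1 0 0 -0.04 0 0 0;1 0 0 -0.08 0 0 0;1 0 0 -0.1 0 0 0;1 0 0 -0.11 0 0 0;1 0 0 -0.114 0 0 0;1 0 0 -0.117 0 0 0;1 0 0 -0.118 0 0 0;1 0 0 -0.118 0 0 0"}}

```text
t: 14.9
ee_pos: [0.4548, 0.2276, 0.1006]
ee_rot: [180.0, 0.0, 161.9]
contact_force: [1.0, 0.6, -0.2]
opening: 0.0203
grip_force: 39.5
```

Request:
{"method": "jog_arm", "body": {"steps": "1 0 0 -0.001 0 0 0;1 0 0 -0.001 0 0 0;0.3 0 0 -0.001 0 0 0;0.3 0 0 -0.001 0 0 0;0.3 0 0 -0.001 0 0 0;0.3 0 0 -0.001 0 0 0;0.3 0 0 0.04 0 0 0;0.3 0 0 0.12 0 0 0;0.3 0 0 0.22 0 0 0;0.3 0 0 0.3 0 0 0;0.3 0 0 0.3 0 0 0;0.3 0 0 0.3 0 0 0"}}

```text
t: 16.4
ee_pos: [0.4543, 0.2275, 0.2497]
ee_rot: [-180.0, -0.0, 161.9]
contact_force: [-0.6, -0.1, -0.1]
opening: 0.0599
grip_force: 0.0
```

```bash
python3 - <<'E'
from h import *
s=observe();print(s["t"],s["ee_pos"],s["ee_rot"],s["contact_force"])
w=cam("wrist");S=np.load("scene0.npy",allow_pickle=True).item();a=cam("scene")
print("pred",proj(w,[[.454,.2273,.135],[.454,.2273,.085]]))
d=np.abs(a["img"].astype(int)-S["img"]).sum(2);print(d[195:235,410:430].max(1)) # handle, compared with start
g=w["img"];
save("w4",np.hstack([cv2.resize(g[150:250,265:365],(400,400)),cv2.resize(a["img"][180:280,380:480],(400,400))]))
E
```

```text
16.4 [0.45432115 0.22749946 0.24966586] [-1.79983821e+02 -2.90540224e-02  1.61906773e+02] [-0.59728989 -0.14780848 -0.08914321]
pred [[314.93936678 198.12605475]
 [315.01001352 185.38525641]]
[267 277 282 285 293 292 291 288 287 288 297 293 293 290 294 290 290 290
 284 275 273 276 274 208  54  40  43  32  28  36  28  30  87  36  24  20
  25  20  21  17]
```

View pics/w4.png

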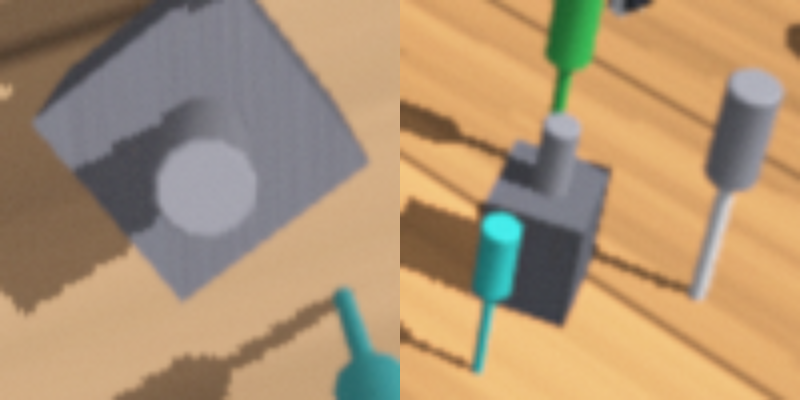

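The rod stands back in its stand: the disc is at wrist crop (206,187) and the scene view shows it upright and seated. Now to post d.

Request:
{"method": "jog_arm", "body": {"steps": "0.3 -0.017 -0.992 0 0 0 -0.882;0.3 -0.017 -0.992 0 0 0 -0.882;0.3 -0.017 -0.992 0 0 0 -0.882;0.3 -0.017 -0.992 0 0 0 -0.882;0.3 -0.017 -0.992 0 0 0 -0.882;0.3 -0.017 -0.992 0 0 0 -0.882;0.3 -0.017 -0.992 0 0 0 -0.882;0.3 -0.017 -0.992 0 0 0 -0.882;0.3 -0.017 -0.992 0 0 0 -0.882;0.3 -0.017 -0.992 0 0 0 -0.882;0.3 -0.017 -0.992 0 0 0 -0.882;0.3 -0.017 -0.992 0 0 0 -0.882"}}

```text
t: 18.0
ee_pos: [0.4463, -0.267, 0.2504]
ee_rot: [180.0, -0.0, 86.2]
contact_force: [0.1, 0.3, 0.5]
opening: 0.0599
grip_force: 0.0
```

```bash
python3 - <<'E'
from h import *
s=observe();print(s["t"],s["ee_pos"],s["ee_rot"],s["contact_force"])
w=cam("wrist");np.save("w5.npy",w,allow_pickle=True)
dr=np.array([.068,.9977]);c=np.array([.44375,-.2962])
pts=[np.r_[c+dr*k,z] for k,z in((.084,.077),(.028,.107),(-.028,.087),(-.084,.097))]
pr=proj(w,pts);print(pr)
g=w["img"].astype(int).sum(2)
u,v=pr[1].round().astype(int);print(u,v)
for y in range(v-18,v+20,2): print(y,*(g[y,u-22:u+23:2]))
print(w["T"])
E
```

```text
18.0 [ 0.44630179 -0.26700334  0.25043477] [ 1.79994510e+02 -4.30644363e-03  8.62274841e+01] [0.0657017  0.27127455 0.51725178]
[[314.9200581  128.83050876]
 [314.78891181 191.92949921]
 [314.76812547 240.097353  ]
 [314.69078753 293.10740136]]
315 192
174 670 667 666 671 669 668 659 587 480 555 555 542 510 471 469 687 703 704 703 706 707 704 701
176 670 666 667 668 672 668 659 533 525 553 551 537 509 465 419 665 704 702 703 706 707 704 703
178 671 664 666 670 672 668 661 541 522 549 546 531 503 466 404 593 704 704 703 706 707 704 700
180 667 666 665 670 673 667 660 605 531 549 542 531 505 465 397 551 704 702 703 706 706 706 699
182 671 664 666 672 673 670 662 640 534 548 544 529 499 458 395 552 703 703 703 704 709 703 698
184 670 664 665 670 672 666 662 598 540 551 557 575 510 462 396 506 699 703 703 704 707 703 701
186 671 664 665 670 669 666 662 585 564 635 652 643 631 576 418 447 695 701 701 705 706 703 699
188 672 668 671 670 671 667 660 558 642 642 638 634 634 625 548 425 601 698 702 705 706 703 699
190 673 667 669 667 669 668 661 614 654 646 643 636 639 638 616 473 467 695 703
[... 545 characters left out ...]
697 515 462 466 459 463 454 469 698 704 704 689
204 672 664 669 669 671 671 662 669 689 697 705 703 671 460 456 466 458 458 468 696 706 700 691
206 671 669 671 670 674 670 661 658 667 688 704 700 675 466 460 462 461 455 460 604 699 701 687
208 671 668 669 669 675 667 661 659 663 685 702 702 692 616 464 461 458 452 455 468 692 703 684
210 672 668 668 670 671 670 660 663 662 685 703 701 699 683 467 460 457 458 459 459 563 702 682
[[ 9.97793807e-01 -6.63884909e-02 -2.94431587e-04 -4.62977112e-01]
 [-6.40621741e-02 -9.63975095e-01  2.58162843e-01 -2.65038707e-01]
 [-1.74228663e-02 -2.57574424e-01 -9.66101371e-01  3.27618356e-01]
 [ 0.00000000e+00  0.00000000e+00  0.00000000e+00  1.00000000e+00]]
```

Post d's top disc is centred at (314,192), and the prediction for a 107 mm top was (314.8,191.9). Descending to grasp.

Request:
{"method": "jog_arm", "body": {"steps": "0.3 -0.002 -0.003 -0.1 0 0 0;0.3 -0.002 -0.003 -0.2 0 0 0;0.3 -0.002 -0.003 -0.28 0 0 0;0.3 -0.002 -0.003 -0.33 0 0 0;0.3 -0.002 -0.003 -0.345 0 0 0;0.3 -0.002 -0.003 -0.345 0 0 0;0.3 -0.002 -0.003 -0.345 0 0 0;0.8 -0.002 -0.003 -0.345 0 0 0;0.8 -0.002 -0.003 -0.345 0 0 0;1 -0.002 -0.003 -0.345 0 0 0;1 -0.002 -0.003 -0.345 0 0 0;1 -0.002 -0.003 -0.345 0 0 0;1 -0.002 -0.003 -0.345 0 0 0", "squeeze": 30}}

```text
t: 19.68
ee_pos: [0.4454, -0.2702, 0.0784]
ee_rot: [179.9, 0.0, 86.1]
contact_force: [-0.8, 0.1, 5.6]
opening: 0.0153
grip_force: 29.5
```

Request:
{"method": "jog_arm", "body": {"steps": "1 0 0 0.02 0 0 0;1 0 0 0.05 0 0 0;1 0 0 0.13 0 0 0;1 0 0 0.23 0 0 0;1 0 0 0.31 0 0 0;1 0 0 0.31 0 0 0;1 0 0 0.31 0 0 0"}}

```text
t: 20.55
ee_pos: [0.4448, -0.2697, 0.2328]
ee_rot: [-180.0, -0.0, 86.1]
contact_force: [0.3, 0.9, 0.6]
opening: 0.0153
grip_force: 29.3
```

Request:
{"method": "jog_arm", "body": {"steps": "1 0.436 0.596 0 0 0 0.068;1 0.436 0.596 0 0 0 0.068;1 0.436 0.596 0 0 0 0.068;1 0.436 0.596 0 0 0 0.068;1 0.436 0.596 0 0 0 0.068;1 0.436 0.596 0 0 0 0.068;1 0.436 0.596 0 0 0 0.068;1 0.436 0.596 0 0 0 0.068;1 0.436 0.596 0 0 0 0.068;1 0.436 0.596 0 0 0 0.068"}}

```text
t: 21.8
ee_pos: [0.6626, 0.0267, 0.2332]
ee_rot: [180.0, 0.0, 91.8]
contact_force: [0.3, -1.1, -0.1]
opening: 0.0151
grip_force: 29.5
```

```bash
python3 - <<'E'
from h import *
s=observe();print(s["t"],s["ee_pos"],s["ee_rot"],s["contact_force"])
w=cam("wrist");np.save("w6.npy",w,allow_pickle=True);p=s["ee_pos"]
print(proj(w,[p-[0,0,.0664],p+[0,0,.0286],[.6629,.0285,.065]]))
g=w["img"].astype(int).sum(2)
for y in range(152,240,2): print(y,*(g[y,296:340:2]))
E
```

```text
21.8 [0.66256119 0.02672906 0.23315634] [1.79992022e+02 3.28850382e-03 9.18375769e+01] [ 0.33749759 -1.12835484 -0.11826354]
[[315.33907446 216.39846641]
 [315.26947261 292.37080223]
 [315.7627883  183.15172035]]
152 97 79 115 104 103 93 96 92 108 108 102 105 101 91 92 94 93 103 93 91 113 94
154 90 97 106 92 100 99 90 100 94 94 97 97 105 105 95 101 92 89 105 99 84 95
156 89 90 97 90 79 87 104 94 101 89 103 106 106 100 80 73 91 86 93 84 98 83
158 87 84 104 92 93 96 82 96 97 84 91 99 96 98 98 101 92 98 94 87 86 83
160 276 271 272 276 279 277 286 291 278 275 279 286 300 285 281 289 327 328 321 320 328 328
162 450 454 456 466 467 457 472 470 458 456 459 465 471 469 465 462 464 461 457 440 431 430
164 462 454 461 457 461 465 458 469 475 473 465 469 465 472 476 465 463 466 464 458 447 430
166 482 464 459 457 454 457 466 461 463 473 469 462 464 462 467 482 467 460 459 466 464 446
168 491 490 473 460 455 462 456 462 469 464 469 475 466 461 459 472 473 475 465 462 472 455
170 467 481 490 479 466 455 462 455 455 464 463 470 473 472 467 465 466 471 477 470 461 447
172 469 466 474 491 490 474 46
[... 2283 characters left out ...]
 69
224 67 66 77 203 511 537 556 555 560 562 550 546 531 510 482 449 295 63 81 93 86 82
226 86 67 79 252 521 541 558 555 558 554 547 536 527 509 487 448 352 63 82 72 70 90
228 42 82 82 286 529 541 556 558 558 559 551 540 528 514 481 448 371 78 75 77 86 77
230 61 79 69 323 529 543 552 557 555 555 551 542 528 509 481 455 382 119 75 75 70 94
232 84 64 91 383 527 548 554 556 557 557 549 544 530 511 492 451 407 120 76 62 79 61
234 219 114 104 439 533 545 557 556 558 556 549 544 527 508 490 454 404 145 96 159 284 296
236 414 168 133 465 531 547 553 556 557 553 550 538 524 509 487 457 415 184 166 267 555 567
238 333 171 157 491 531 546 551 556 552 552 548 537 526 506 488 462 417 216 148 247 560 571
```

The bore is at (315.8,182.8) and the post foot at (315.5,~215), so the post stands along the TCP axis. It needs about +2 mm in y. Going to 5 mm above the mouth.

Request:
{"method": "jog_arm", "body": {"steps": "1 0 0.004 -0.07 0 0 0;1 0 0.004 -0.14 0 0 0;1 0 0.004 -0.18 0 0 0;1 0 0.004 -0.193 0 0 0;1 0 0.004 -0.193 0 0 0;1 0 0.004 -0.193 0 0 0"}}

```text
t: 22.6
ee_pos: [0.6639, 0.0298, 0.1378]
ee_rot: [179.9, 0.0, 91.9]
contact_force: [0.3, 0.0, 0.1]
opening: 0.0154
grip_force: 29.5
```

```bash
python3 - <<'E'
from h import *
s=observe();print(s["t"],s["ee_pos"],s["ee_rot"],s["contact_force"])
w=cam("wrist");np.save("w7.npy",w,allow_pickle=True);p=s["ee_pos"]
a=np.linspace(0,2*np.pi,8,endpoint=False);C=np.c_[np.cos(a),np.sin(a),0*a]
print("foot",proj(w,p-[0,0,.0652]+C*.008).round(1).tolist());print("bore",proj(w,np.array([.6629,.0288,.065])+C*.0088).round(1).tolist())
print(proj(w,[p-[0,0,.0664],[.6629,.0288,.065]]))
u=cv2.resize(w["img"][160:260,265:365],(600,600),interpolation=2);save("w7",u)
E
```

```text
22.6 [0.66392177 0.02983787 0.13781624] [1.79860185e+02 1.66473029e-02 9.19324354e+01] [0.33517229 0.02279772 0.09996401]
foot [[326.9, 217.3], [323.8, 209.2], [315.5, 205.6], [307.0, 208.7], [303.4, 216.6], [306.6, 224.6], [314.8, 228.1], [323.2, 225.1]]
bore [[326.1, 215.3], [322.8, 206.7], [314.0, 202.9], [305.0, 206.2], [301.1, 214.6], [304.6, 223.0], [313.2, 226.7], [322.1, 223.6]]
[[315.15319262 216.41683555]
 [313.6392483  214.94727131]]
```

View pics/w7.png

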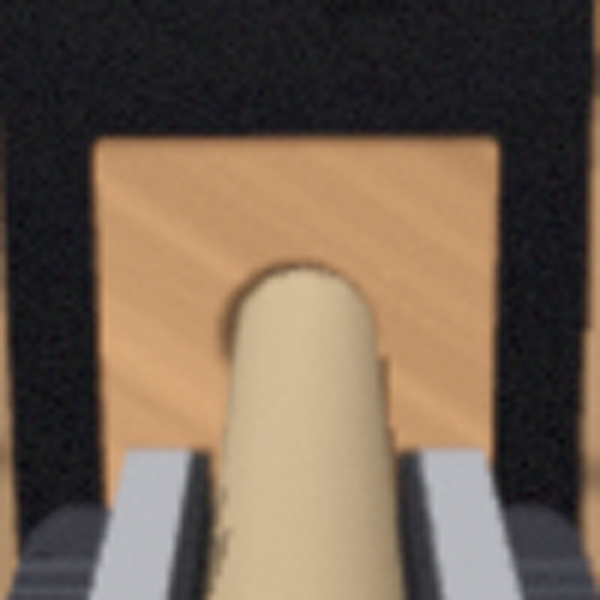

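The picture shows the foot at crop centre x≈306 with its far edge at y≈268. The bore's rim shows as a crescent on the left (x≈222) and at the top (y≈262). The post therefore has to go about -1 mm in x and -2 mm in y.

Request:
{"method": "jog_arm", "body": {"steps": "1 -0.002 -0.004 0 0 0 0;1 -0.002 -0.004 0 0 0 0;1 -0.002 -0.004 0 0 0 0"}}

```text
t: 23.02
ee_pos: [0.6622, 0.0281, 0.1365]
ee_rot: [180.0, 0.0, 91.9]
contact_force: [-0.4, -0.6, -0.2]
opening: 0.015
grip_force: 29.5
```

```bash
cat > look.py <<'E'
from h import *
s=observe();print(s["t"],s["ee_pos"],s["ee_rot"],s["contact_force"])
w=cam("wrist");p=s["ee_pos"]
print(proj(w,[p-[0,0,.0652],[.6635,.0282,.065]]).round(1).tolist())
g=w["img"].astype(int).sum(2)
for y in range(198,220): print(y,*(g[y,298:334]))
E
python3 look.py
```

```text
23.025 [0.66216434 0.02808346 0.13648893] [1.79980021e+02 1.87814667e-03 9.19430605e+01] [-0.36029491 -0.60537947 -0.18302952]
[[315.4, 216.9], [317.3, 214.0]]
198 482 475 474 462 459 452 446 446 443 447 443 444 451 440 441 442 441 441 444 442 454 454 449 444 448 449 457 461 465 461 464 458 459 449 445 447
199 475 484 482 478 468 468 456 454 445 449 445 437 441 444 452 445 447 442 448 436 447 453 454 452 455 451 450 454 457 454 460 458 458 448 438 448
200 465 471 478 485 474 473 469 459 460 455 445 439 446 448 441 435 442 437 435 431 438 433 444 453 459 454 454 445 453 457 456 460 459 456 443 453
201 455 458 466 479 484 479 478 468 467 462 446 448 444 442 423 401 394 380 382 364 375 380 392 425 444 451 453 446 451 448 454 456 460 460 462 462
202 449 451 461 463 470 471 476 479 478 467 464 443 421 393 354 309 287 271 268 254 263 277 293 339 377 405 429 455 454 444 444 450 457 456 465 457
203 448 450 456 454 458 466 472 481 485 480 457 414 351 305 250 217 207 215 195 174 192 192 206 232 277 320 377 423 446 450 453 453 447 453 456 459
204 454 457 458 452 449 462 462 468 479 465 425 352 
[... 1615 characters left out ...]
 528 536 543 546 550 551 549 555 548 545 539 534 527 518 513 506 481 466 450 424 353 328 347 415 435 441 437
216 480 480 470 466 459 436 436 508 523 531 542 546 545 544 544 546 548 550 543 537 531 530 521 512 505 484 467 451 419 369 335 366 421 442 445 441
217 485 480 479 475 465 457 453 504 518 534 538 544 546 545 550 550 552 548 542 539 530 523 516 508 501 487 466 451 425 379 355 408 441 450 454 448
218 485 480 491 484 480 473 460 508 522 530 539 546 545 547 549 546 549 547 539 536 531 527 518 510 499 489 467 450 430 391 372 450 465 465 461 457
219 484 491 488 483 481 469 470 515 520 531 540 541 550 545 546 550 545 548 540 539 535 523 518 509 499 486 469 450 421 398 404 464 478 482 470 466
```

Request:
{"method": "jog_arm", "body": {"steps": "1 0.001 -0.0015 0 0 0 0;1 0.001 -0.0015 -0.004 0 0 0;1 0.001 -0.0015 -0.006 0 0 0;1 0.001 -0.0015 -0.006 0 0 0"}}

```text
t: 23.58
ee_pos: [0.6625, 0.0274, 0.1331]
ee_rot: [-180.0, -0.0, 91.9]
contact_force: [0.0, 0.1, -0.7]
opening: 0.0149
grip_force: 29.5
```

```bash
python3 look.py
```

```text
23.575 [0.66245842 0.02736247 0.13308754] [-1.79981918e+02 -2.62200975e-03  9.19488749e+01] [ 0.00757455  0.13074793 -0.68933814]
[[315.4, 217.0], [317.0, 214.6]]
198 481 481 463 462 461 444 446 445 444 447 443 445 446 443 440 438 440 444 453 455 454 453 451 444 452 447 455 459 459 459 451 461 452 450 448 455
199 478 487 478 465 466 459 453 449 447 447 439 445 438 443 443 442 442 441 440 450 450 452 455 452 447 448 451 450 459 459 461 462 459 458 453 450
200 467 478 477 478 471 468 462 456 450 447 441 445 441 441 435 446 438 439 433 429 439 443 451 451 454 450 447 450 450 454 459 462 464 459 457 453
201 460 467 475 477 485 476 473 460 458 457 453 445 441 438 430 415 401 399 397 384 397 416 425 442 449 454 451 443 445 452 462 454 460 462 455 461
202 457 460 458 472 473 480 476 474 468 460 452 445 435 394 364 329 311 310 303 277 307 327 353 376 402 434 452 454 449 448 445 453 453 459 459 455
203 457 455 451 456 468 477 478 476 478 469 450 407 368 312 264 233 225 215 204 195 210 212 234 275 309 367 409 443 451 451 449 451 446 450 455 460
204 454 447 448 461 457 470 473 481 481 468 415 3
[... 1618 characters left out ...]
 531 537 547 547 551 546 546 552 551 545 538 532 526 516 511 499 483 466 450 421 353 318 333 400 429 440 447
216 470 467 464 463 442 404 429 502 518 528 545 545 544 545 548 549 549 549 543 540 532 529 518 510 500 482 470 449 424 366 320 359 419 436 440 440
217 487 485 470 461 449 421 448 504 521 534 544 549 543 546 551 548 550 546 543 538 532 526 517 510 501 487 465 447 420 381 349 382 432 443 441 447
218 484 487 480 472 464 436 461 507 524 534 542 544 546 543 549 546 545 541 542 534 530 527 523 508 499 484 466 447 421 386 353 423 449 453 453 449
219 480 485 484 479 476 450 472 507 522 533 540 544 539 545 549 550 548 551 542 533 531 523 515 507 499 484 473 444 429 398 389 452 469 471 466 458
```

Request:
{"method": "jog_arm", "body": {"steps": "1 0.001 0 0 0 0 0;1 0.001 0 -0.002 0 0 0;1 0.001 0 -0.003 0 0 0;1 0.001 0 -0.004 0 0 0;1 0.001 0 -0.005 0 0 0;1 0.001 0 -0.006 0 0 0;1 0.001 0 -0.006 0 0 0"}}

```text
t: 24.5
ee_pos: [0.6631, 0.0273, 0.1303]
ee_rot: [-180.0, 0.0, 91.9]
contact_force: [-0.3, -0.2, -0.0]
opening: 0.0153
grip_force: 29.5
```

Request:
{"method": "jog_arm", "body": {"steps": "1 0 0 -0.001 0 0 0;1 0 0 -0.002 0 0 0;1 0 0 -0.003 0 0 0;1 0 0 -0.004 0 0 0;1 0 0 -0.005 0 0 0;1 0 0 -0.005 0 0 0"}}

```text
t: 25.25
ee_pos: [0.6631, 0.0273, 0.1277]
ee_rot: [-180.0, 0.0, 91.9]
contact_force: [-0.1, -0.7, -1.1]
opening: 0.0151
grip_force: 29.5
```

Request:
{"method": "jog_arm", "body": {"steps": "1 0 0 -0.002 0 0 0;1 0 0 -0.004 0 0 0;1 0 0 -0.006 0 0 0;1 0 0 -0.008 0 0 0;1 0 0 -0.008 0 0 0"}}

```text
t: 25.88
ee_pos: [0.663, 0.0274, 0.1237]
ee_rot: [-180.0, 0.0, 91.9]
contact_force: [-0.1, 0.4, 0.1]
opening: 0.0154
grip_force: 29.5
```

Request:
{"method": "jog_arm", "body": {"steps": "1 0 0 -0.003 0 0 0;1 0 0 -0.006 0 0 0;1 0 0 -0.009 0 0 0;1 0 0 -0.012 0 0 0;1 0 0 -0.015 0 0 0;1 0 0 -0.018 0 0 0;1 0 0 -0.021 0 0 0;1 0 0 -0.024 0 0 0;1 0 0 -0.024 0 0 0"}}

```text
t: 27.0
ee_pos: [0.663, 0.0273, 0.1116]
ee_rot: [-180.0, 0.0, 91.9]
contact_force: [0.6, 0.3, -1.3]
opening: 0.0151
grip_force: 29.5
```

Request:
{"method": "jog_arm", "body": {"steps": "1 0 0 -0.003 0 0 0;1 0 0 -0.007 0 0 0;1 0 0 -0.011 0 0 0;1 0 0 -0.015 0 0 0;1 0 0 -0.019 0 0 0;1 0 0 -0.023 0 0 0;1 0 0 -0.027 0 0 0;1 0 0 -0.031 0 0 0;1 0 0 -0.035 0 0 0;1 0 0 -0.039 0 0 0;1 0 0 -0.043 0 0 0;1 0 0 -0.047 0 0 0;1 0 0 -0.05 0 0 0;1 0 0 -0.053 0 0 0;1 0 0 -0.053 0 0 0"}}

```text
t: 28.88
ee_pos: [0.663, 0.0274, 0.0852]
ee_rot: [-180.0, 0.0, 91.9]
contact_force: [-0.4, 0.5, -0.1]
opening: 0.0151
grip_force: 29.5
```

Request:
{"method": "jog_arm", "body": {"steps": "1 0 0 -0.002 0 0 0;1 0 0 -0.004 0 0 0;1 0 0 -0.005 0 0 0;1 0 0 -0.006 0 0 0;1 0 0 -0.007 0 0 0;1 0 0 -0.007 0 0 0"}}

```text
t: 29.62
ee_pos: [0.6631, 0.0273, 0.0818]
ee_rot: [180.0, 0.0, 91.9]
contact_force: [-1.3, 0.3, -0.7]
opening: 0.0153
grip_force: 29.5
```

Request:
{"method": "jog_arm", "body": {"steps": "1 0 0 -0.001 0 0 0;1 0 0 -0.002 0 0 0;1 0 0 -0.002 0 0 0"}}

```text
t: 30.0
ee_pos: [0.6633, 0.0273, 0.0814]
ee_rot: [180.0, 0.0, 91.9]
contact_force: [-0.3, -0.4, 4.1]
opening: 0.0149
grip_force: 29.9
```

Contact came at exactly the expected height. Releasing and retreating straight up.

Request:
{"method": "jog_arm", "body": {"steps": "0.7 0 0 0 0 0 0;0.4 0 0 0 0 0 0;0.4 0 0 0 0 0 0;0.4 0 0 0 0 0 0;0.4 0 0 0.03 0 0 0;0.4 0 0 0.1 0 0 0;0.4 0 0 0.2 0 0 0;0.4 0 0 0.3 0 0 0;0.4 0 0 0.3 0 0 0;0.4 -0.3 -0.2 0.3 0 0 0;0.4 -0.3 -0.2 0.3 0 0 0;0.4 -0.3 -0.2 0.3 0 0 0;0.4 -0.3 -0.2 0.3 0 0 0"}}

```text
t: 31.62
ee_pos: [0.5095, -0.0738, 0.2308]
ee_rot: [-179.9, -0.0, 91.7]
contact_force: [0.6, 0.1, 0.8]
opening: 0.0515
grip_force: 0.0
```

```bash
python3 - <<'E'
from h import *
s=observe();print(s["t"],s["ee_pos"],s["contact_force"],s["grip_force"])
for n in("scene","top"):
    d=cam(n);g=d["img"]
    for P in([.6629,.0280,.110],[.6592,.1093,.11],[.6655,-.0500,.11]):
        u,v=proj(d,[P])[0];x,y=int(round(u)),int(round(v))
        # bright pale top against the surroundings: brightness blob near the prediction
        r=g[y-9:y+10,x-9:x+10].astype(int).min(2);m=(r>135).astype(np.uint8)
        k,l,st,c=cv2.connectedComponentsWithStats(m);i=1+np.argmax(st[1:,4]) if k>1 else 0
        print(n,P,(u.round(1),v.round(1)),"blob",st[i].tolist(),(c[i]+[x-9,y-9]).round(1),"top row",st[i][1]+y-9, "pred edge")
E
```

```text
31.625 [ 0.50946712 -0.07375095  0.23076267] [0.64323589 0.11062303 0.83272898] 0.0
scene [0.6629, 0.028, 0.11] (np.float64(295.9), np.float64(220.0)) blob [7, 6, 6, 13, 53] [297.2 222.2] top row 217 pred edge
scene [0.6592, 0.1093, 0.11] (np.float64(321.0), np.float64(237.0)) blob [6, 6, 7, 13, 47] [321.7 238.4] top row 234 pred edge
scene [0.6655, -0.05, 0.11] (np.float64(273.8), np.float64(204.5)) blob [6, 6, 7, 13, 48] [274.7 206.4] top row 202 pred edge
top [0.6629, 0.028, 0.11] (np.float64(288.9), np.float64(163.2)) blob [6, 7, 6, 6, 31] [288.5 163.3] top row 161 pred edge
top [0.6592, 0.1093, 0.11] (np.float64(257.1), np.float64(165.3)) blob [7, 7, 6, 6, 27] [257.1 165.3] top row 163 pred edge
top [0.6655, -0.05, 0.11] (np.float64(319.1), np.float64(161.5)) blob [7, 6, 6, 6, 28] [319.2 161.7] top row 159 pred edge
```

The new post's top sits where the glued posts' tops do in both views, so it is level and upright. Nothing touches the robot. Handing in.

```bash
python3 -c "
from bench import finish_job
print(finish_job())"
```

```text
the job is handed in; nothing more can be done
None
```

The bore measured 50 mm deep, the rod is back in its stand, and the 95 mm post is fully home and level with the glued posts; the job was handed in at about 32 s and returned no verdict.

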